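Slide the fixed-point cell case back into its taped bay

TASK

The tall transport case holds a delicate cell and has been left standing out on the bench: slide it back into its taped bay so that it stands between the tape strips with its back flat against the socket trunking. Push it with your fingers, only on its base, low down below the seam of the lift-off hood, so that it slides on its feet and never tips, rocks or lifts; keep off the hood. Leave the stand, the flask and the meter where they are.

Things in the scene. Friction and masses are not known exactly. Their poses are not given: they have to be found in the camera images.
- case: Tall upright blue case in an aluminium frame: 130 deep (x) x 170 wide (y) x 310 high, handle on top to 340; about 2.4 kg, slides at 10 to 20 N. Origin on the bench at the centre of its underside; x out of its back, y to its left, z up. Stands on 4 small rubber feet, their outer edges 55 (x) and 75 (y) from centre. Pushed at half height it tips, pushed below 60 high it slides.
- case_push (a point): Point in the middle of the case's front face (at x = -65 in the case's frame), 35 above the bench, on the base shell. The base shell, the part to be pushed, has flat upright faces all round from 8 to 95 high. Turns with the case, same axes.
- case_hood: The lift-off hood of the case, above the seam at 95 high, up to 310 with the handle above; same outline as the base and moves with it (same origin and axes as case). Not to be pushed. Steel latches at the seam, in the middle of the two y sides, stand out 9.
- bay: Fixed white socket trunking, 70 high, 75 deep, 900 long, with the taped bay before it. Origin on the bench at the foot of the trunking's front face, mid-bay; x points into the trunking, y along it, z up. Flat tape strips run out from it with inner edges at y = +-105, ending in corner marks with inner edges at x = -152. The case in its place has its origin at x = -65, y = 0 and this yaw.
- stand: Bystander: wooden thermometer stand, four discs of 84 diameter on three brass rods, 223 high, with a probe standing in it up to 290; 0.35 kg. Origin at the centre of its underside.
- flask: Bystander: steel vacuum flask, 74 diameter, 190 high, 0.55 kg. Origin at the centre of its underside.
- meter: Bystander: handheld thermometer lying flat, 155 (x) x 68 (y) x 30 high, 0.3 kg. Origin at the centre of its underside.

How it is judged:
By the outcome, as a careful person would: the job done as asked, in the order asked, and still so for the second after the job is handed in, with the robot touching nothing.
It also fails if it takes over 54 s, if anything falls off the work surface, if the arm or the gripper's body presses on something with over 40 N, if the wrist force passes 120 N, or if a joint passes its speed limit or range.

ROBOT

A 6-joint arm with a two-finger parallel gripper is mounted at the origin on the work surface. World frame = base frame: x ahead of the robot, y to its left, z up, the work surface at z = 0. Lengths are in mm, angles in rad, forces in N, time in s.
With the tool pointing down it reaches from about 300 to 850 mm from the base axis. Payload 5.4 kg.
Tool frame: the origin (TCP) lies midway between the tips of the shut fingers; the grasp point (between the pads) lies ctrl.hold_point_z behind it (ctrl.hold_point_z is the distance from the TCP to the grasp point, in mm); z points along the fingers, y is the line along which they close (so a half turn about z gives the same grasp; the last joint's range is limited). The gripper opens to 85 mm and grips with 20 to 120 N. Pads are 22 mm wide; open, the fingers measure 114 mm over their backs; the gripper's body (76 mm by 85 mm) begins 54 mm behind the grasp point. The pads swing forward as they close: fully open they stand 13 mm farther back than shut.
Start: joints at [-1.548, 0.158, 1.597, -0, 1.386, -0.21], TCP at [132.631, -559.478, 231.299] pointing down, gripper open.
Joint ranges: [-2.91, 2.91], [-0.94, 2.29], [0.18, 2.7], [-1.29, 4.43], [0.17, 2.64], [-3, 3]. Speed limits (rad/s): [2.57, 2.57, 3.14, 3.14, 3.14, 3.14].

INTERFACE

Orientations are given as a unit quaternion [w, x, y, z].
In Python, from workcell import ctrl gives the robot as it stands.
- The arm moves only by the tool drive_tool, never from a script. Its argument "motion" is a list of rows, each a list of 3 entries, a list of its own where there are three numbers: the turn, a rotation vector about the tool's x, y, z in units of 2 rad (1.0 is 2 rad), then the shift along the tool's x, y, z in units of 0.4 m (1.0 is 0.4 m), then the gripper command: -1 is fully open, 1 is shut, values between are in proportion. A call has 1 to 8 rows; each row is the pose to reach, as a shift and turn from the pose commanded when the call began, along the tool's axes at that moment; what a row does not reach only later rows make up. A row lasts 1/12 s, in which the tool goes at most 41.7 mm and 7.16 degrees, less where a joint would pass 70% of its speed; a pose out of reach is approached as far as the arm can. A call with a number of a shift or a turn outside -1 to 1 is refused whole. A call with a gripper value outside its range is refused whole. The fingers move at their own pace and stop on an object; "force" is the grip in N (left out, the last holds). Time passes only in rows, so rows that repeat a pose let the fingers close. It gives the time, the measured TCP pose, the force, the opening and the grip force at its end, in the units of the state.
- ctrl.get_state(): the state, without advancing time (a new reading comes with each control period).
- ctrl.get_image(name): name is "scene" or "side" or "wrist"; returns a dict with "frame" (480x640x3 uint8, red, green, blue), "depth" (480x640 float32, mm along the optical axis (not along the pixel's ray), 0 where there is no reading), "fx", "fy", "cx", "cy" (pixels), "origin" and "rotation" of the camera in the world; the wrist camera has in their place "T_tool_cam" (4x4, takes a point from camera to tool coordinates, whose origin is the TCP and whose axes are the flange's). Camera axes: x right, y up, looking along -z (the intrinsics and any distortion apply to the point x, -y, -z); pixel columns grow to the right and rows downward; lengths in mm; the calibration is good to about 2 mm. A picture is of the moment at which its call begins: read the wrist's pose just before it.
- ctrl.job_done(): hands the job in; it is judged then, once.
The state is a dict: "time": time; "joint_positions": joint angles; "joint_vel": joint speeds; "effort": joint torques, N m; "tool_pos": TCP position; "orientation": TCP orientation; "contact_force": force on the tool from outside, world axes, zero at the start; "torque": the same for the moment, N m; "gripper_width": finger opening in mm; "finger_force": force on a finger pad.
Only numpy, scipy, OpenCV 4.12 (cv2) and the standard library are available. Lean on these libraries where they do the work, as an engineer would, in place of code of your own. Each camera call takes 0.05 s, during which the arm holds its last target. There are 200 camera calls.

## Working session

There is one attempt and no reset: what is moved stays moved. The work goes in short steps, Python scripts to look and compute and a tool call to move; the robot and the scene stay as the last step left them, time stands still between calls to the robot, and variables do not carry over. Pictures are saved under pics/ and viewed, at most 10 in all, crops included, and the job is handed in when it is done.

Besides the shell and the picture viewer there is one more tool, called in YAML: its name, and indented under it one key for each argument. drive_tool: Moves the arm, as the interface text tells. Its arguments: {"type":"object","properties":{"motion":{"type":"array"},"force":{"type":"number"}},"required":["motion"]}

```bash
mkdir -p pics
cat > h.py <<'E'
import numpy as np, cv2
from workcell import ctrl
def cloud(im):
    d=im["depth"]; v,u=np.mgrid[0:480,0:640]
    p=np.stack([(u-im["cx"])/im["fx"]*d,-(v-im["cy"])/im["fy"]*d,-d],-1)
    return p@np.array(im["rotation"]).T+np.array(im["origin"])
E
python3 - <<'E'
from h import *
for n in("scene","side"):
    im=ctrl.get_image(n); cv2.imwrite(f"pics/{n}0.png",im["frame"][:,:,::-1]); np.savez(f"{n}0.npz",P=cloud(im),f=im["frame"],d=im["depth"])
    print(n,im["origin"],im["fx"],[k for k in im])
print(ctrl.hold_point_z,ctrl.get_state())
E
```

```text
Traceback (most recent call last):
  File "h.py", line 6, in cloud
    return p@np.array(im["rotation"]).T+np.array(im["origin"])
           ~^~~~~~~~~~~~~~~~~~~~~~~~~~~
ValueError: matmul: Input operand 1 has a mismatch in its core dimension 0, with gufunc signature (n?,k),(k,m?)->(n?,m?) (size 4 is different from 3)
```

View pics/scene0.png

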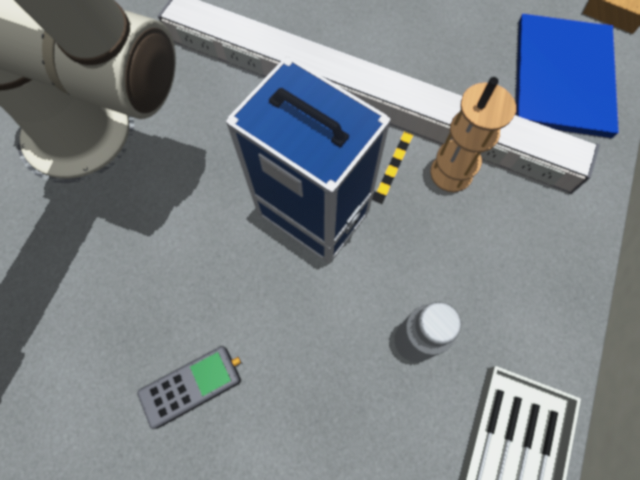

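The scene shows the case (top centre ≈310,125) in front of the trunking and turned against it. The right tape is at ≈(395,165), the stand at ≈(465,140), the flask at ≈(435,330) and the meter at ≈(190,385). The camera rotation is a quaternion, so I'll fix the helper.

```bash
sed -i 's/    return.*/    from scipy.spatial.transform import Rotation as R\n    q=im["rotation"]; return p@R.from_quat([q[1],q[2],q[3],q[0]]).as_matrix().T+np.array(im["origin"])/' h.py
python3 - <<'E'
from h import *
for n in("scene","side"):
    im=ctrl.get_image(n); cv2.imwrite(f"pics/{n}1.png",im["frame"][:,:,::-1]); P=cloud(im); np.savez(f"{n}0.npz",P=P,f=im["frame"],d=im["depth"])
    print(n,im["origin"],im["rotation"],im["fx"])
    if n=="scene":
        for u,v in [(300,220-100),(190,385),(440,325),(485,105),(590,165),(250,55),(395,165),(300,400),(600,300)]: print((u,v),P[v,u].round(1))
    z=P[...,2]; ok=im["depth"]>0
    for lo,hi in((300,320),(62,76),(100,300)):
        m=(ok&(z>lo)&(z<hi)).astype(np.uint8); k,l,s,c=cv2.connectedComponentsWithStats(m)
        for i in range(1,k):
            if s[i,4]>150:
                q=P[l==i][:,:2].astype(np.float32); r=cv2.minAreaRect(q); print(lo,s[i],np.round(r[0]),np.round(r[1]),r[2])
print(ctrl.hold_point_z,ctrl.get_state())
E
```

```text
scene [ 660.35947583 -309.9891024   821.67261987] [0.96790862 0.1722009  0.02786684 0.18089555] 466.125276948532
(300, 120) [506.9   2.4 308.7]
(190, 385) [ 448.2 -356.9   30.9]
(440, 325) [ 769.8 -157.5  192.9]
(485, 105) [732.6 170.8 237.5]
(590, 165) [965.6 252.6  69.1]
(250, 55) [279.1 260.9  58.2]
(395, 165) [630.2 161.5   1.2]
(300, 400) [ 6.209e+02 -3.144e+02 -5.000e-01]
(600, 300) [1059.8   36.8   -1.1]
300 [   0   27  172   82 2126] [217. -40.] [233. 111.] 33.903770446777344
300 [  226    57   165   139 11123] [517.   6.] [132. 173.] 75.04045104980469
62 [ 158    0  304  128 9374] [389. 293.] [ 77. 644.] 87.17105865478516
62 [ 28 105  70  41 426] [ 40. -29.] [130.  48.] 54.509002685546875
62 [ 497  116  103   65 3301] [884. 269.] [ 80. 178.] 86.65135955810547
62 [253 200  81  55 210] [502. -57.] [ 10. 168.] 77.95601654052734
100 [   0   38  176   96 5471] [136.   1.] [329. 132.] 1.527342438697815
100 [ 446   77   70   89 3452] [739. 184.] [84. 83.] 67.18365478515625
100 [ 228  125  162  122 7321] [536. -43.] [212. 103.] 22.108362197875977
100 [ 403  302   58   55 2403] [ 768
[... 705 characters left out ...]
_positions': array([-1.54809707e+00,  1.58911515e-01,  1.59796654e+00,  5.42642722e-05,
        1.38620627e+00, -2.10086453e-01]), 'joint_vel': array([-0.00146738, -0.00286463, -0.00375175, -0.00063508, -0.00019305,
        0.00149884]), 'effort': array([ 6.76172331e-04, -3.96378708e+01, -3.31783998e+01, -2.98481182e-04,
        5.48889060e-03, -5.75192161e-06]), 'tool_pos': array([ 132.63843024, -559.00760371,  230.52721889]), 'orientation': array([-7.40068942e-04,  9.93234299e-01,  1.16125235e-01,  9.63282970e-05]), 'contact_force': array([-0.70320357,  0.51657788,  0.37337513]), 'torque': array([0.04637437, 0.0370949 , 0.0351994 ]), 'finger_force': 0.0, 'gripper_width': 85.62366769285424}
```

View pics/side1.png

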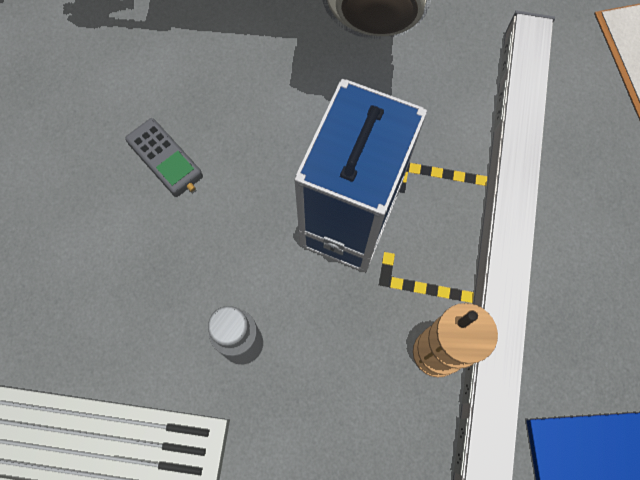

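The side view shows the tape strips at ≈(447,175) and ≈(430,290), with the case in front of the bay and twisted about 12°. The stand touches neither strip. Next I'll fit the bay frame.

Run:
```python
from h import *
D=np.load("side0.npz"); P=D["P"]; f=D["f"]
hsv=cv2.cvtColor(f,cv2.COLOR_RGB2HSV)
Y=cv2.inRange(hsv,(20,120,120),(35,255,255))
z=P[...,2]
# trunking front edge: per x-bin min y on top surface
t=P[(abs(z-70)<5)&(P[...,1]>220)]
xs=[];ys=[];yb=[]
for x in range(150,880,20):
    s=t[(abs(t[:,0]-x)<10)]
    if len(s)>30: xs.append(x);ys.append(np.percentile(s[:,1],3));yb.append(np.percentile(s[:,1],97))
a=np.polyfit(xs,ys,1);b=np.polyfit(xs,yb,1);print("front",a,np.degrees(np.arctan(a[0])),np.std(np.polyval(a,xs)-ys),"back",b)
th=np.arctan((a[0]+b[0])/2)
k,l,s,c=cv2.connectedComponentsWithStats(Y)
ex=np.array([-np.sin(th),np.cos(th)]); ey=np.array([-np.cos(th),-np.sin(th)])
# front line: use mid -37.5
m=(a+b)/2; o0=np.array([500,np.polyval(m,500)])-37.5*ex
print("ex",ex,"o0",o0)
for i in range(1,k):
    if s[i,4]>15:
        q=(P[l==i]); w=abs(q[:,2])<12
        if w.sum()<8: continue
        q=q[w][:,:2]-o0; print(s[i],"bx",np.percentile(q@ex,[2,98]).round(),"by",np.percentile(q@ey,[2,98]).round(1))
for n in("scene","side"):
    P=np.load(f"{n}0.npz")["P"]
    q=P[(P[...,2]>300)&(P[...,2]<318)&(P[...,0]>420)&(P[...,1]>-110)&(P[...,1]<150)][:,:2]
    r=cv2.minAreaRect(q.astype(np.float32));print(n,r, "case in bay",(np.array(r[0])-o0)@ex,(np.array(r[0])-o0)@ey)
```

```text
front [-4.36355573e-02  2.79654255e+02] -2.498548277479058 6.254180887174654 back [-5.25752169e-02  3.49152688e+02]
ex [0.04804982 0.99884494] o0 [498.19813166 252.89409273]
[409 163  12  11 112] bx [-150. -130.] by [ 85.2 105.4]
[431 167  12  11 110] bx [-107.  -87.] by [ 85.  104.8]
[453 171  12  11 112] bx [-65. -44.] by [ 83.7 104.7]
[403 172   5  11  33] bx [-157. -152.] by [62.6 83.8]
[475 175  13  11 110] bx [-22.  -2.] by [ 84.8 104.5]
[382 252  13  14 133] bx [-172. -153.] by [-102.8  -81.1]
[390 277  14  13 132] bx [-151. -130.] by [-144.3 -124.8]
[414 281  13  13 131] bx [-108.  -88.] by [-144.5 -125.4]
[437 286  13  12 131] bx [-66. -45.] by [-145.1 -125.5]
[461 290  13  13 131] bx [-23.  -3.] by [-144.8 -125.7]
scene ((516.716552734375, 5.910789489746094), (131.96087646484375, 172.5643310546875), 75.04045104980469) case in bay -245.80821590725128 -30.364535074194514
side ((517.7982788085938, 7.13641357421875), (130.79615783691406, 172.67884826660156), 75.12513732910156) case in bay -244.53203074603633 -31.386120670402168
```

```bash
cat >> h.py <<'E'
from scipy.spatial.transform import Rotation as R
O=np.array([518.6,251.9]); YB=87.25
def tgt(x,y,z,psi,tilt=45):
    p,t=np.radians([psi,tilt]); zt=np.array([np.cos(p)*np.sin(t),np.sin(p)*np.sin(t),-np.cos(t)])
    yt=np.array([np.sin(p),-np.cos(p),0]); return np.array([x,y,z]),np.stack([np.cross(yt,zt),yt,zt],1)
def bay(bx,by,dyaw):  # case-front-centre contact for a case pose in the bay
    a=np.radians(YB); B=np.array([[np.cos(a),-np.sin(a)],[np.sin(a),np.cos(a)]])
    d=np.radians(dyaw); f=np.array([bx,by])-65*np.array([np.cos(d),np.sin(d)])
    return O+B@f, YB+dyaw
def cur():
    s=ctrl.get_state();q=s["orientation"];return s["tool_pos"],R.from_quat([q[1],q[2],q[3],q[0]]).as_matrix()
def row(T,C=None):
    p,M=C or cur(); print(np.round(R.from_matrix(M.T@T[1]).as_rotvec()/2,3).tolist(),np.round(M.T@(T[0]-p)/400,3).tolist())
E
python3 - <<'E'
from h import *
im=ctrl.get_image("wrist"); print(im["T_tool_cam"].round(2))
A=tgt(330,-330,230,75); row(A)
c,psi=bay(-245,-10.5,-12.2); h=np.array([np.cos(np.radians(psi)),np.sin(np.radians(psi))]); print(c,psi)
E
```

```text
[[   0.      0.95    0.32   83.74]
 [   1.     -0.     -0.      0.87]
 [  -0.      0.32   -0.95 -142.08]
 [   0.      0.      0.      1.  ]]
[0.21, 0.353, -0.509] [0.612, -0.444, 0.002]
[500.56482544 -56.12146088] 75.05
```

Run:
```python
from h import *
row(tgt(330,-330,230,75,50))
```

```text
[0.234, 0.392, -0.502] [0.612, -0.444, 0.002]
```

drive_tool:
  motion:
    - [[0.234,0.392,-0.502],[0.612,-0.444,0],-1]
    - [[0.234,0.392,-0.502],[0.612,-0.444,0],-1]
    - [[0.234,0.392,-0.502],[0.612,-0.444,0],-1]
    - [[0.234,0.392,-0.502],[0.612,-0.444,0],-1]
    - [[0.234,0.392,-0.502],[0.612,-0.444,0],-1]
    - [[0.234,0.392,-0.502],[0.612,-0.444,0],-1]
    - [[0.234,0.392,-0.502],[0.612,-0.444,0],-1]
    - [[0.234,0.392,-0.502],[0.612,-0.444,0],-1]

```text
time: 0.87
tool_pos: [332.3, -326.2, 231.9]
orientation: [-0.198, 0.828, 0.457, 0.258]
contact_force: [0.4, -0.6, -0.4]
gripper_width: 85.5
finger_force: 0.0
```

Run:
```python
from h import *
c,psi=bay(-245,-10.5,-12.2); h=np.array([np.cos(np.radians(psi)),np.sin(np.radians(psi))])
s=ctrl.get_state();print(s["tool_pos"],s["joint_positions"],s["contact_force"],s["time"])
row(tgt(*(c-70*h),120,psi,50))
```

```text
[ 332.25188911 -326.150002    231.89268031] [-1.30971584  0.17875064  1.70430739  0.4028498   1.78843501 -0.76889254] [ 0.36941515 -0.61734732 -0.38958294] 0.8667
[0.06, 0.101, -0.129] [0.33, 0.094, 0.598]
```

drive_tool:
  motion:
    - [[0.06,0.101,-0.129],[0.33,0.094,0.598],-1]
    - [[0.06,0.101,-0.129],[0.33,0.094,0.598],-1]
    - [[0.06,0.101,-0.129],[0.33,0.094,0.598],-1]
    - [[0.06,0.101,-0.129],[0.33,0.094,0.598],-1]
    - [[0.06,0.101,-0.129],[0.33,0.094,0.598],-1]
    - [[0.06,0.101,-0.129],[0.33,0.094,0.598],-1]
    - [[0.06,0.101,-0.129],[0.33,0.094,0.598],-1]
    - [[0.06,0.101,-0.129],[0.33,0.094,0.598],-1]

```text
time: 1.53
tool_pos: [481.0, -124.2, 115.7]
orientation: [-0.259, 0.721, 0.55, 0.333]
contact_force: [-0.3, 0.0, -0.3]
gripper_width: 85.4
finger_force: 0.0
```

Run:
```python
from h import *
c,psi=bay(-245,-10.5,-12.2); h=np.array([np.cos(np.radians(psi)),np.sin(np.radians(psi))])
s=ctrl.get_state();print(s["tool_pos"],s["joint_positions"],s["contact_force"],s["time"]); print(cur()[1].round(3),tgt(0,0,0,psi,50)[1].round(3))
row(tgt(*(c-30*h),20,psi,50))
im=ctrl.get_image("side"); cv2.imwrite("pics/side2.png",im["frame"][:,:,::-1])
```

```text
[ 481.00082175 -124.21063922  115.73297302] [-0.91389916  0.37986838  1.81973531  0.65133945  1.56985625 -0.86559921] [-0.30541943  0.03723732 -0.31292376] 1.5333
[[ 0.173  0.965  0.195]
 [ 0.62  -0.261  0.74 ]
 [ 0.765 -0.008 -0.644]] [[ 0.166  0.966  0.198]
 [ 0.621 -0.258  0.74 ]
 [ 0.766  0.    -0.643]]
[-0.001, 0.001, -0.004] [-0.117, 0.005, 0.232]
```

View pics/side2.png

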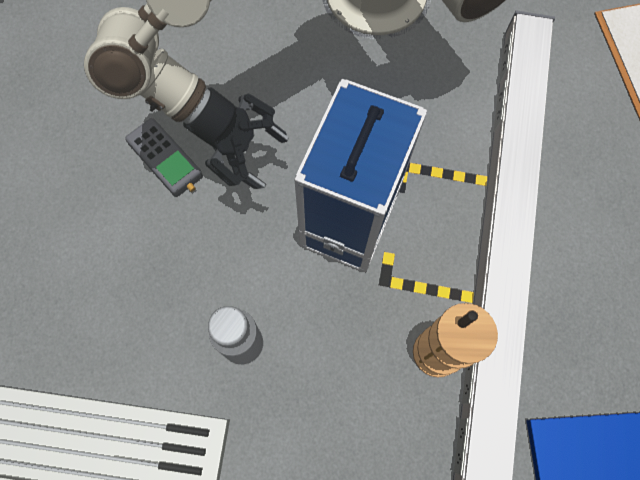

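The gripper is square to the front face, with fingertips at ≈(280,137) and (258,183). The meter, behind at (165,155), is clear. Next I descend to 30 mm short of the face.

drive_tool:
  motion:
    - [[0,0,-0.004],[-0.06,0.002,0.1],-1]
    - [[0,0,-0.004],[-0.117,0.005,0.232],-1]
    - [[0,0,-0.004],[-0.117,0.005,0.232],-1]
    - [[0,0,-0.004],[-0.117,0.005,0.232],-1]
    - [[0,0,-0.004],[-0.117,0.005,0.232],-1]
    - [[0,0,-0.004],[-0.117,0.005,0.232],-1]

```text
time: 2.08
tool_pos: [494.7, -93.1, 23.9]
orientation: [-0.253, 0.72, 0.553, 0.335]
contact_force: [-0.2, -0.5, 0.4]
gripper_width: 85.7
finger_force: 0.0
```

```bash
cat > plan.py <<'E'
from h import *
import sys
# usage: case-in-bay poses triples; prints rows
s=ctrl.get_state();print(s["tool_pos"].round(1),s["contact_force"].round(1),round(s["time"],2))
a=list(map(float,sys.argv[1:]))
for i in range(0,len(a),3):
    c,psi=bay(*a[i:i+3]); row(tgt(*c,20,psi,50))
E
python3 plan.py -260 -7 -12.2 -245 -10.5 -12.2 -225 -9 -11
```

```text
[494.7 -93.1  23.9] [-0.2 -0.5  0.4] 2.08
[0.003, 0.003, 0.001] [0.028, -0.01, 0.048]
[0.003, 0.003, 0.001] [0.053, -0.01, 0.077]
[0.011, 0.003, -0.006] [0.084, -0.021, 0.114]
```

drive_tool:
  motion:
    - [[0.002,0.002,0],[0.01,0,0.012],-1]
    - [[0.002,0.002,0],[0.02,0,0.024],-1]
    - [[0.002,0.002,0],[0.03,0,0.036],-1]
    - [[0.002,0.002,0],[0.04,0,0.048],-1]
    - [[0.002,0.002,0],[0.04,0,0.048],-1]
    - [[0.002,0.002,0],[0.04,0,0.048],-1]

```text
time: 2.58
tool_pos: [500.1, -66.1, 22.2]
orientation: [-0.257, 0.718, 0.553, 0.335]
contact_force: [-1.0, 1.1, -0.4]
gripper_width: 85.3
finger_force: 0.0
```

```bash
python3 plan.py  -245 -10.5 -12.2 -225 -9 -10 -205 -7 -7 -185 -5 -4
```

```text
[500.1 -66.1  22.2] [-1.   1.1 -0.4] 2.58
[-0.0, 0.001, 0.001] [0.012, -0.005, 0.022]
[0.014, 0.001, -0.012] [0.043, -0.013, 0.059]
[0.034, 0.001, -0.028] [0.074, -0.02, 0.096]
[0.054, 0.001, -0.045] [0.105, -0.027, 0.133]
```

drive_tool:
  motion:
    - [[0,0,0],[0.006,-0.003,0.009],-1]
    - [[0,0,0],[0.013,-0.005,0.018],-1]
    - [[0.002,0,-0.002],[0.018,-0.006,0.026],-1]
    - [[0.005,0,-0.004],[0.023,-0.008,0.033],-1]
    - [[0.007,0,-0.006],[0.028,-0.009,0.04],-1]
    - [[0.01,0,-0.008],[0.034,-0.011,0.047],-1]
    - [[0.012,0,-0.01],[0.039,-0.012,0.053],-1]
    - [[0.014,0,-0.012],[0.044,-0.013,0.059],-1]

```text
time: 3.25
tool_pos: [505.0, -41.1, 20.4]
orientation: [-0.258, 0.71, 0.566, 0.329]
contact_force: [-2.6, -14.4, 2.4]
gripper_width: 85.6
finger_force: 7.2
```

```bash
cat > chk.py <<'E'
from h import *
for n in("scene","side"):
    im=ctrl.get_image(n);P=cloud(im)
    q=P[(P[...,2]>304)&(P[...,2]<315)&(P[...,0]>420)&(P[...,0]<620)&(P[...,1]>-110)&(P[...,1]<290)][:,:2].astype(np.float32)
    k=np.median(q,0); q=q[np.linalg.norm(q-k,axis=1)<115]
    r=cv2.minAreaRect(q); a=np.radians(YB); d=np.array(r[0])-O
    print(n,"case bx %.1f by %.1f dyaw %.1f"%(d@[np.cos(a),np.sin(a)],d@[-np.sin(a),np.cos(a)],r[2]-YB),r[1])
E
python3 chk.py; python3 plan.py -225 -9 -10 -205 -7 -7 -185 -5 -4 -165 -3 -2
```

```text
scene case bx -235.2 by -11.5 dyaw -10.2 (131.79197692871094, 172.25328063964844)
side case bx -233.2 by -12.1 dyaw -10.3 (130.44480895996094, 172.5186767578125)
[505.  -40.4  20.5] [  1.  -10.9  -0.4] 3.35
[0.004, 0.004, 0.001] [0.004, -0.008, 0.007]
[0.024, 0.004, -0.016] [0.036, -0.014, 0.044]
[0.044, 0.004, -0.033] [0.068, -0.019, 0.081]
[0.057, 0.004, -0.044] [0.099, -0.027, 0.118]
```

drive_tool:
  motion:
    - [[0.006,0.002,-0.004],[0.008,-0.004,0.01],-1]
    - [[0.012,0.003,-0.008],[0.017,-0.008,0.02],-1]
    - [[0.018,0.004,-0.012],[0.026,-0.011,0.031],-1]
    - [[0.024,0.004,-0.016],[0.035,-0.014,0.042],-1]
    - [[0.03,0.004,-0.02],[0.043,-0.016,0.052],-1]
    - [[0.035,0.004,-0.024],[0.051,-0.018,0.062],-1]
    - [[0.04,0.004,-0.029],[0.06,-0.02,0.072],-1]
    - [[0.044,0.004,-0.033],[0.068,-0.021,0.081],-1]

```text
time: 4.02
tool_pos: [507.3, 1.9, 20.6]
orientation: [-0.28, 0.677, 0.602, 0.316]
contact_force: [1.3, -15.4, -0.0]
gripper_width: 84.9
finger_force: 7.1
```

```bash
python3 chk.py; python3 plan.py -185 -5 -4 -165 -3 -2 -145 -1 -0.5 -125 0 0
```

```text
scene case bx -191.2 by -5.4 dyaw -4.3 (133.2235107421875, 171.02606201171875)
side case bx -188.7 by -5.7 dyaw -4.1 (130.2866973876953, 173.00204467773438)
[507.1   3.1  20.7] [ 4.9 -8.5 -0.2] 4.12
[0.0, -0.0, 0.001] [-0.002, 0.0, -0.0]
[0.014, -0.0, -0.01] [0.029, -0.003, 0.038]
[0.024, -0.0, -0.019] [0.061, -0.007, 0.076]
[0.027, -0.0, -0.022] [0.093, -0.011, 0.114]
```

drive_tool:
  motion:
    - [[0.003,0,-0.002],[0.007,-0.001,0.009],-1]
    - [[0.006,0,-0.005],[0.015,-0.002,0.019],-1]
    - [[0.01,0,-0.007],[0.023,-0.002,0.029],-1]
    - [[0.014,0,-0.01],[0.03,-0.003,0.038],-1]
    - [[0.017,0,-0.012],[0.038,-0.004,0.048],-1]
    - [[0.02,0,-0.014],[0.046,-0.005,0.058],-1]
    - [[0.022,0,-0.017],[0.054,-0.006,0.068],-1]
    - [[0.024,0,-0.019],[0.062,-0.007,0.077],-1]

```text
time: 4.78
tool_pos: [509.5, 41.4, 20.6]
orientation: [-0.29, 0.659, 0.623, 0.307]
contact_force: [1.9, -16.6, 2.8]
gripper_width: 85.3
finger_force: 8.1
```

```bash
python3 chk.py; python3 plan.py -145 -1 -0.5 -125 0 0 -105 0 0 -85 0 0
```

```text
scene case bx -151.8 by -2.1 dyaw -0.8 (132.7682647705078, 171.02410888671875)
side case bx -149.1 by -2.6 dyaw -0.6 (130.46932983398438, 173.70831298828125)
[509.3  42.5  20.6] [  3.7 -10.3   2.6] 4.88
[0.0, -0.001, 0.001] [-0.002, -0.001, 0.0]
[0.004, -0.001, -0.002] [0.03, -0.002, 0.038]
[0.004, -0.001, -0.002] [0.062, -0.003, 0.077]
[0.004, -0.001, -0.002] [0.094, -0.003, 0.115]
```

Now straight ahead along the bay axis, 50 mm.

drive_tool:
  motion:
    - [[0.001,0,0],[0.009,0,0.011],-1]
    - [[0.002,0,-0.001],[0.019,-0.001,0.024],-1]
    - [[0.004,0,-0.002],[0.029,-0.002,0.036],-1]
    - [[0.004,0,-0.002],[0.039,-0.002,0.048],-1]
    - [[0.004,0,-0.002],[0.049,-0.002,0.06],-1]
    - [[0.004,0,-0.002],[0.059,-0.003,0.073],-1]
    - [[0.004,0,-0.002],[0.069,-0.003,0.085],-1]
    - [[0.004,0,-0.002],[0.077,-0.003,0.095],-1]

```text
time: 5.55
tool_pos: [510.7, 90.9, 20.5]
orientation: [-0.292, 0.656, 0.626, 0.306]
contact_force: [-0.5, -19.8, 7.3]
gripper_width: 85.5
finger_force: 9.5
```

```bash
python3 chk.py; python3 plan.py -95 0 0 -75 0 0 -65 0 0
```

```text
scene case bx -103.1 by -0.4 dyaw 0.0 (132.54615783691406, 170.44223022460938)
side case bx -99.6 by -0.5 dyaw -0.0 (130.89700317382812, 172.79339599609375)
[510.5  91.9  20.5] [  3.  -10.    3.3] 5.65
[-0.001, -0.001, -0.0] [-0.001, 0.001, 0.001]
[-0.001, -0.001, -0.0] [0.031, 0.001, 0.039]
[-0.001, -0.001, -0.0] [0.047, 0.001, 0.059]
```

drive_tool:
  motion:
    - [[0,0,0],[0.005,0,0.006],-1]
    - [[0,0,0],[0.01,0,0.012],-1]
    - [[0,0,0],[0.015,0,0.018],-1]
    - [[0,0,0],[0.02,0,0.025],-1]
    - [[0,0,0],[0.025,0,0.031],-1]
    - [[0,0,0],[0.03,0.001,0.037],-1]
    - [[0,0,0],[0.035,0.001,0.043],-1]
    - [[0,0,0],[0.04,0.001,0.049],-1]

```text
time: 6.32
tool_pos: [512.2, 116.0, 20.4]
orientation: [-0.293, 0.656, 0.625, 0.306]
contact_force: [-0.4, -18.8, 8.5]
gripper_width: 85.3
finger_force: 9.6
```

drive_tool:
  motion:
    - [[0,0,0],[0.002,0,0.002],-1]
    - [[0,0,0],[0.003,0,0.004],-1]
    - [[0,0,0],[0.005,0,0.006],-1]
    - [[0,0,0],[0.006,0,0.008],-1]

```text
time: 6.65
tool_pos: [512.4, 119.9, 20.4]
orientation: [-0.293, 0.655, 0.625, 0.306]
contact_force: [-1.2, -19.8, 10.5]
gripper_width: 85.5
finger_force: 10.2
```

```bash
python3 chk.py; python3 plan.py -65 0 0
```

```text
scene case bx -73.8 by -0.7 dyaw -0.3 (133.29710388183594, 170.86456298828125)
side case bx -71.7 by -1.3 dyaw -0.1 (131.7434844970703, 172.907470703125)
[512.4 120.1  20.4] [ -0.4 -18.3   9. ] 6.75
[-0.001, -0.001, 0.0] [0.002, -0.0, 0.004]
```

drive_tool:
  motion:
    - [[0,0,0],[0.002,0,0.002],-1]
    - [[0,0,0],[0.003,0,0.004],-1]
    - [[0,0,0],[0.005,0,0.006],-1]
    - [[0,0,0],[0.006,0,0.008],-1]

```text
time: 7.08
tool_pos: [512.7, 123.9, 20.3]
orientation: [-0.293, 0.655, 0.625, 0.306]
contact_force: [-2.5, -21.2, 11.5]
gripper_width: 85.1
finger_force: 10.5
```

drive_tool:
  motion:
    - [[0,0,0],[0.001,0,0.001],-1]
    - [[0,0,0],[0.002,0,0.002],-1]
    - [[0,0,0],[0.003,0,0.003],-1]
    - [[0,0,0],[0.003,0,0.004],-1]

```text
time: 7.42
tool_pos: [512.9, 125.9, 20.3]
orientation: [-0.293, 0.655, 0.625, 0.306]
contact_force: [-2.0, -21.8, 11.7]
gripper_width: 85.4
finger_force: 10.7
```

```bash
python3 chk.py; python3 plan.py -65 0 0
```

```text
scene case bx -68.0 by -0.8 dyaw 0.2 (134.14903259277344, 170.79782104492188)
side case bx -65.8 by -1.5 dyaw 0.1 (131.20669555664062, 173.06724548339844)
[512.9 125.9  20.4] [ -2.1 -19.7  10.8] 7.52
[-0.001, -0.001, 0.0] [-0.007, -0.001, -0.007]
```

No wall force yet, so I'll continue in 2 mm steps.

drive_tool:
  motion:
    - [[0,0,0],[0.001,0,0.001],-1]
    - [[0,0,0],[0.002,0,0.002],-1]
    - [[0,0,0],[0.003,0,0.003],-1]
    - [[0,0,0],[0.003,0,0.004],-1]

```text
time: 7.85
tool_pos: [513.0, 126.2, 20.3]
orientation: [-0.292, 0.655, 0.626, 0.305]
contact_force: [-8.9, -33.5, 16.9]
gripper_width: 85.7
finger_force: 17.0
```

drive_tool:
  motion:
    - [[0,0,0],[0.001,0,0.001],-1]
    - [[0,0,0],[0.002,0,0.002],-1]
    - [[0,0,0],[0.003,0,0.003],-1]
    - [[0,0,0],[0.003,0,0.004],-1]

```text
time: 8.18
tool_pos: [513.1, 126.4, 20.2]
orientation: [-0.291, 0.656, 0.627, 0.305]
contact_force: [-14.1, -46.0, 22.5]
gripper_width: 85.3
finger_force: 23.3
```

Wall contact: the force rose to 46 N and the case stopped moving. Now I back straight off, slowly at first.

drive_tool:
  motion:
    - [[0,0,0],[-0.003,0,-0.004],-1]
    - [[0,0,0],[-0.006,0,-0.008],-1]
    - [[0,0,0],[-0.012,0,-0.014],-1]
    - [[0,0,0],[-0.022,0,-0.026],-1]
    - [[0,0,0],[-0.04,0,-0.05],-1]
    - [[0,0,0],[-0.06,0,-0.075],-1]
    - [[0,0,0],[-0.08,0,-0.1],-1]
    - [[0,0,0],[-0.1,0,-0.12],-1]

```text
time: 8.85
tool_pos: [506.4, 70.0, 18.3]
orientation: [-0.297, 0.655, 0.624, 0.305]
contact_force: [0.4, 0.1, -0.1]
gripper_width: 85.6
finger_force: 0.0
```

```bash
python3 chk.py
python3 - <<'E'
from h import *
f=[ctrl.get_image(n)["frame"][:,:,::-1] for n in("side","scene")]
cv2.imwrite("pics/fin.png",np.hstack([f[0][60:400,270:570],f[1][0:340,150:550]]))
P=cloud(ctrl.get_image("side"));z=P[...,2]
for lo,hi in((180,200),(215,232),(25,36)):
    k,l,s,c=cv2.connectedComponentsWithStats(((z>lo)&(z<hi)).astype(np.uint8))
    for i in range(1,k):
        if s[i,4]>250: print(lo,P[l==i][:,:2].mean(0).round())
E
```

```text
scene case bx -67.4 by -0.9 dyaw 0.1 (133.16847229003906, 170.53245544433594)
side case bx -65.8 by -1.6 dyaw 0.0 (131.29457092285156, 172.6793212890625)
180 [574. 165.]
180 [510. -87.]
180 [ 772. -150.]
215 [ 456. -186.]
215 [ 557. -140.]
215 [600. 180.]
215 [742. 186.]
25 [ 449. -355.]
```

View pics/fin.png

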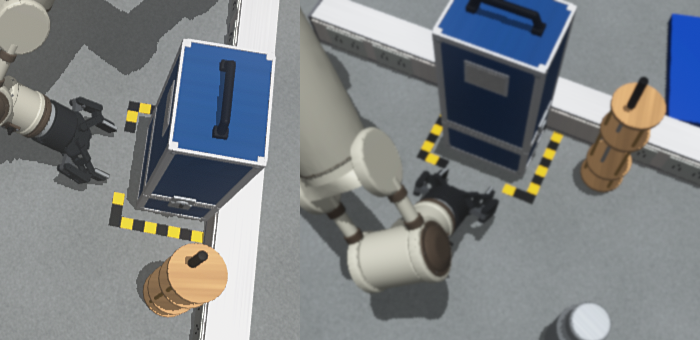

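The case stands inside the tapes against the trunking, squared up to within about 0.1°. The gripper is clear and the bystanders haven't moved, so I'm handing the job in.

```bash
python3 -c "
from workcell import ctrl; print(ctrl.job_done())"
```

```text
the job is handed in; nothing more can be done
None
```

The case stands in its taped bay, within about 2 mm of the centre line and 0.1° of square, with its back pushed against the trunking. It was pushed only on the base shell, and the stand, flask and meter did not move. The job was handed in about 9 s into the 54 s allowed, but no verdict came back.

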